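# Square a bowl blank into the boring fence

### The arm

A 7-joint arm with a two-finger parallel gripper is mounted at the origin on the work surface. World frame = base frame: x ahead of the robot, y to its left, z up, the work surface at z = 0. Lengths are in m, angles in rad, forces in N, time in s.
With the tool pointing down it reaches from about 0.35 to 0.9 m from the base axis. Payload 8.1 kg.
Tool frame: the origin (TCP) lies at the very end of the fingers, on their centre line; the grasp point (between the pads) lies 19 mm behind it (bot.grip_point_offset is the distance from the TCP to the grasp point, in m); z points along the fingers, y is the direction in which the jaws open and shut (so a half turn about z gives the same grasp; the last joint's range is limited). The gripper opens to 92 mm and grips with 3 to 60 N. Pads are 19 mm wide; open, the fingers measure 130 mm over their backs; the gripper's body (75 mm by 190 mm) begins 47 mm behind the grasp point.
Start: joints at [1.226, 0.434, 0.025, 1.573, -0.012, 1.134, -0.075], TCP at [0.15, -0.607, 0.227] pointing down, gripper open.
Joint ranges: [-2.62, 2.62], [-0.44, 2.09], [-1.27, 1.32], [0.08, 2.57], [-1.32, 4.46], [0.12, 2], [-2.74, 2.74]. Speed limits (rad/s): [2.22, 2.22, 3.01, 3.01, 3.14, 3.14, 3.14].

### API

Orientations are given as [roll, pitch, yaw] about the fixed x, y, z axes, in that order (R = Rz(yaw) Ry(pitch) Rx(roll)).
In Python, from workcell import bot gives the robot as it stands.
- The arm moves only by the tool send_rows, never from a script. Its argument "deltas" is a list of rows, each a list of 7 numbers: the gripper's target within -1 to 1 (shut at 1, half-way at 0, fully open at -1), then the shift along the tool's x, y, z in m, then the turn, a rotation vector about the tool's x, y, z in rad. In form: [[claw, x, y, z, ax, ay, az], ...]. A call has exactly 10 rows; each row shifts and turns the pose as measured when the row begins, along the tool's axes as they then stand; what a row does not reach is not made up. A row lasts 1/12 s, in which the tool goes at most 41.7 mm and 7.16 degrees, less where a joint would pass 70% of its speed; a pose out of reach is approached as far as the arm can. A call with a gripper value outside its range is refused whole. The fingers move at their own pace and stop on an object; "newtons" is the grip in N (left out, the last holds). Time passes only in rows, so rows that do not move let the fingers close, or fill a call up. It gives the time, the measured TCP pose, the force and the opening at its end, in the units of the state.
- bot.state(): the state, without advancing time (a new reading comes with each control period).
- bot.get_image(name): name is "scene" or "top" or "wrist"; returns the picture (420x560x3 uint8, red, green, blue); there is no depth.
- bot.calibration(name): a dict with "mtx" (3x3 intrinsics, pixels), "rvec" (rotation vector, rad) and "tvec" (3), from world to camera coordinates, as OpenCV has them. Camera axes: x right, y down, z forward; pixel columns grow to the right and rows downward; lengths in m; the calibration is good to about 2 mm. A picture is of the moment at which its call begins: read the wrist's pose just before it. calibration takes no time and is no camera call; for the wrist camera it gives the pose at the moment of the call.
- bot.job_done(): hands the job in, once; it reports no verdict.
The state is a dict: "time": time; "joint_pos": joint angles; "qd": joint speeds; "tau": joint torques, N m; "eef_pos": TCP position; "eef_rot": TCP orientation; "ft_force": force on the tool from outside, world axes, zero at the start; "torque": the same for the moment, N m; "finger_gap": opening from 0.0 (shut) to 1.0 (fully open).
Only numpy, scipy, OpenCV 4.12 (cv2) and the standard library are available. Lean on these libraries where they do the work, as an engineer would, in place of code of your own. Each camera call takes 0.05 s, during which the arm holds its last target.

### The job

Push the rectangular bowl blank along the bench until its long side lies flush against the fence and its end is up against the stop block, ready for its centre hole to be bored. Only push it: it must stay flat on the bench, never lifted or tipped. Leave the other loose things where they are, and finish with the blank at rest and the robot clear of it.

Things in the scene. Friction and masses are not known exactly. Their poses are not given: they have to be found in the camera images.
- blank: The bowl blank to push: a rectangular dark wooden block, 100 mm (own x) by 140 mm (own y) by 45 mm high, about 0.4 kg, too wide to be grasped, with two thin pale diagonal lines crossing on its top. It lies in front of the fence (on the robot's side), left or right of the stop, askew by up to about 20 degrees, its +x side (a long side) turned to the fence. Origin: centre of its underside; z up.
- fence: Fixed aluminium fence across the bench: a straight bar 560 mm long (own y), 36 mm deep and 40 mm high, whose front face looks towards the robot. Origin: foot of the front face, at the middle of its length, on the bench; x points away from the robot, square to the face (bar from x = 0 to x = 36 mm), y along the face, z up. It is turned by up to about 10 degrees from square to the robot.
- stop: Fixed dark steel stop block clamped to the fence somewhere near the middle of it: 30 mm wide along the fence (own y from -15 to +15 mm) and standing 60 mm out from the fence's front face (own x from -60 mm to 0), 50 mm high, with a clamp arm over the fence and a black knob reaching 74 mm height. Origin: on the bench at the foot of the fence's front face, mid-width of the stop; axes parallel to the fence's. The blank may meet either of its two sides.
- round_blank: Bystander, same wood: round bowl blank (disc), 100 mm across, 45 mm high, in front of the fence on the other side of the stop from the blank. Origin: centre of its underside.
- spindle_blank: Bystander: long square wooden bar 45 x 170 x 45 mm (own x, y, z), lying across the bench beyond the fence. Origin: centre of its underside.
- faceplate: Bystander: small steel ring, 60 mm across, 24 mm hole, 22 mm high, lying flat on the robot's side of the stop. Origin: centre of its underside.
- gouge: Bystander: turning gouge lying flat at the left of the bench, wooden handle and steel shank, 400 mm long along own x (from -130 to +270 mm), 34 mm high. Origin: on the bench under the handle.
- wax_tin: Bystander: round tin, 80 mm across, 55 mm high, at the right of the bench. Origin: centre of its underside.
Not all that is in view belongs to the job. Leave any yellow look-alike of the blank alone. There is more than one size of the stop; the one meant has the size given above.

How it is judged:
By the outcome, as a careful person would: the job done as asked, in the order asked, and still so for the second after the job is handed in, with the robot touching nothing.
It also fails if it takes over 58 s, if anything falls off the work surface, if the arm or the gripper's body presses on something with over 40 N, if the wrist force passes 120 N, or if a joint passes its speed limit or range.

## Working session

There is one attempt and no reset: what is moved stays moved. The work goes in short steps, Python scripts to look and compute and a tool call to move; the robot and the scene stay as the last step left them, time stands still between calls to the robot, and variables do not carry over. Pictures are saved under pics/ and viewed, and the job is handed in when it is done.

Besides the shell and the picture viewer there is one more tool, called after "Call:" in YAML: its name, and indented under it one key for each argument. send_rows: Moves the arm, as the interface text tells. Its arguments: {"type":"object","properties":{"deltas":{"type":"array","items":{"type":"array","items":{"type":"number"}}},"newtons":{"type":"number"}},"required":["deltas"]}

```bash
mkdir -p pics; ls; python3 - <<'E'
from workcell import bot
import cv2
print(bot.state())
for n in ("scene","top"):
    im=bot.get_image(n); cv2.imwrite(f"pics/{n}0.png",im[:,:,::-1]); c=bot.calibration(n); print(n,c)
E
```

```text
pics
{'time': 0.0, 'joint_pos': array([ 1.22643668,  0.43526156,  0.02497559,  1.57411204, -0.01163194,
        1.13399649, -0.0750924 ]), 'qd': array([ 0.00087333, -0.00025884, -0.00034026, -0.00069181, -0.00050319,
        0.00050295, -0.00059478]), 'tau': array([-8.06561075e-04, -6.67844296e+01,  9.84523594e-01, -3.14460254e+01,
       -6.06447598e-02,  4.28428408e-02,  1.56232591e-04]), 'eef_pos': array([ 0.14945918, -0.60632787,  0.22591525]), 'eef_rot': array([-3.13996492e+00,  1.20723607e-04,  2.41681470e-01]), 'ft_force': array([-0.46290089, -0.41946964, -0.29514274]), 'torque': array([ 0.01412998,  0.00018064, -0.0432249 ]), 'finger_gap': 0.9995497524801717}
scene {'mtx': array([[468.74375475,   0.        , 273.08462594],
       [  0.        , 468.74375475, 211.75574638],
       [  0.        ,   0.        ,   1.        ]]), 'rvec': array([ 1.36815744,  2.34130482, -0.79304317]), 'tvec': array([ 0.28651392, -0.40079551,  1.73869753])}
top {'mtx': array([[511.85571661,   0.        , 277.06766543],
       [  0.        , 511.85571661, 211.21188177],
       [  0.        ,   0.        ,   1.        ]]), 'rvec': array([ 2.20613267, -2.15462167,  0.07987472]), 'tvec': array([-0.00700682,  0.58629666,  1.44230304])}
```

View pics/scene0.png

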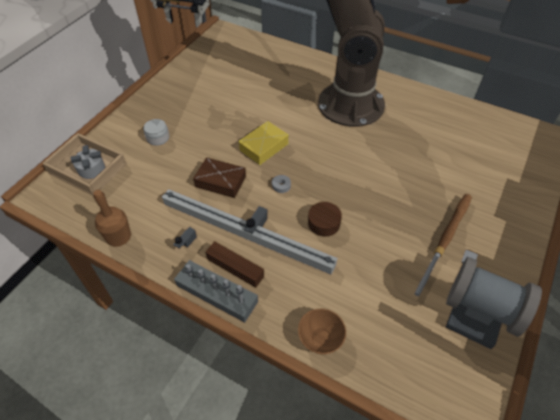

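View pics/top0.png

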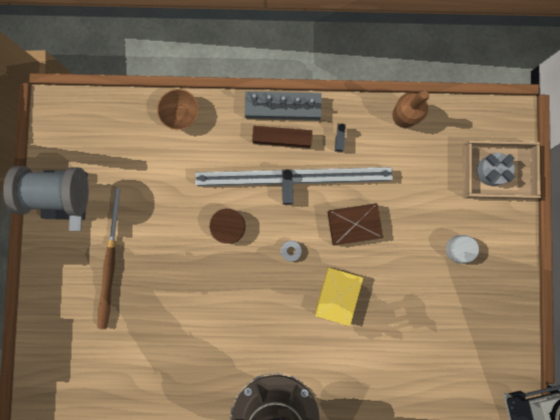

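The top view shows the dark blank with pale diagonals at about (356,224). The fence runs (197,179)–(392,174), with the stop clamped on it at (288,187). There is a smaller loose stop look-alike at (341,137) and a yellow look-alike at (340,297). The stop meant is the one on the fence, since it stands about 60 mm out from the face and has the clamp arm. Next I'll take an enlarged crop to confirm this, and measure.

```bash
cat > h.py <<'E'
import numpy as np, cv2
def cast(cal,uv,z):
    R,_=cv2.Rodrigues(np.array(cal['rvec'],float)); t=np.array(cal['tvec']).ravel()
    uv=np.atleast_2d(np.array(uv,float))
    d=np.c_[(uv-cal['mtx'][:2,2])/np.diag(cal['mtx'])[:2],np.ones(len(uv))]@R
    o=-R.T@t
    return o+d*((z-o[2])/d[:,2])[:,None]
def proj(cal,P): return cv2.projectPoints(np.array(P,float).reshape(-1,1,3),cal['rvec'],cal['tvec'],cal['mtx'],None)[0].reshape(-1,2)
E
python3 - <<'E'
from h import *
from workcell import bot
im=cv2.imread("pics/top0.png"); c=bot.calibration("top")
cv2.imwrite("pics/crop0.png",cv2.resize(im[115:275,190:400],None,fx=3.7,fy=3.7,interpolation=cv2.INTER_CUBIC)[:600])
hsv=cv2.cvtColor(im,cv2.COLOR_BGR2HSV)
for p in [(224,345),(232,225),(140,285),(250,320),(176,250),(190,288),(240,356)]: print(p,hsv[p])
E
```

```text
(224, 345) [ 11 142  77]
(232, 225) [ 11 139  77]
(140, 285) [ 11 140  84]
(250, 320) [ 17  95 178]
(176, 250) [101  22  93]
(190, 288) [101  23  88]
(240, 356) [ 10 139  79]
```

View pics/crop0.png

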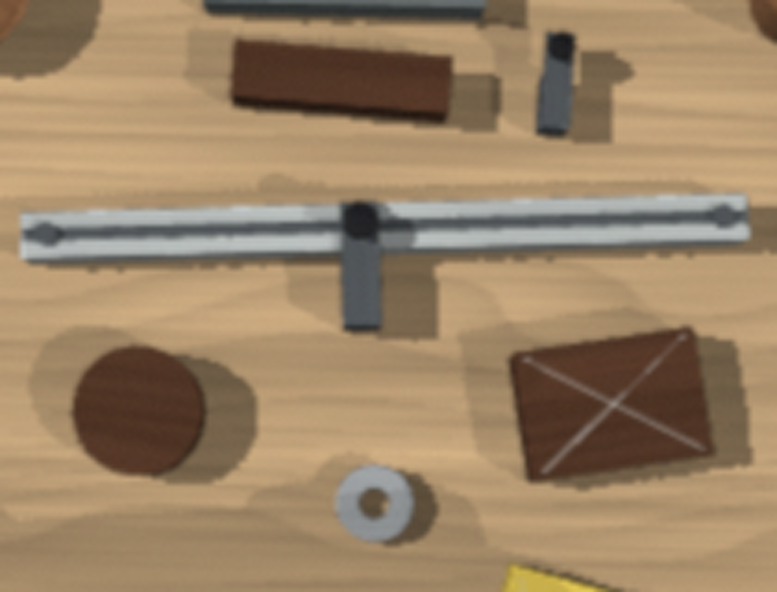

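The crop confirms it. The blank with crossing lines is at crop (613,403) and the fence stop, with knob, is at (360,265). The small stop at (557,85) isn't attached to the fence.

```bash
python3 - <<'E'
from h import *
from workcell import bot
im=cv2.imread("pics/top0.png"); c=bot.calibration("top")
hsv=cv2.cvtColor(im,cv2.COLOR_BGR2HSV)
g=hsv[:,:,2].astype(float)
for x in (220,250,320,360,380): print(x,g[165:192,x].astype(int))
for y in (192,196,200): print(y,g[y,275:305].astype(int))
m=((hsv[:,:,0]<16)&(hsv[:,:,1]>100)&(hsv[:,:,2]<115)).astype(np.uint8)
m=cv2.morphologyEx(m,cv2.MORPH_CLOSE,np.ones((3,3)))
cs,_=cv2.findContours(m,0,2)
for k in cs:
    if cv2.contourArea(k)<500: continue
    r=cv2.minAreaRect(k); print(r)
    w=cast(c,cv2.boxPoints(r),0.045); print(w[:,:2].round(4).tolist(), cast(c,r[0],0.045).round(4))
print(g[200:260,350].astype(int))
E
```

```text
220 [196 190 186 175 175 176 179 181 184 181 162 107  90  94 134 181 186 186
 166 103  91 112 145 185 192 193 190]
250 [182 172 165 168 171 172 176 188 185 171 128  93  94 131 182 190 190 172
 122  93 109 139 176 182 183 188 195]
320 [172 172 174 170 164 180 182 173 142  95  90 119 166 184 185 177 144  96
 105 127 159 179 189 192 190 186 191]
360 [170 173 173 170 183 181 170 133  91  89 115 162 183 185 172 130  94 107
 123 148 186 189 190 192 192 189 185]
380 [174 164 162 185 186 179 153  99  85  96 135 182 187 186 162  97  99 122
 144 182 186 185 187 189 187 186 187]
192 [163 164 164 164 164 163 149 112  90  90  90  91  89  90  91  91  91  84
  99 115 117 117 117 117 117 116 116 116 116 115]
196 [171 172 172 172 173 170 156 120  90  89  91  91  89  90  92  93  91  89
 106 118 120 120 120 119 120 121 120 119 119 119]
200 [185 180 179 179 178 177 166 131  92  90  91  91  90  91  92  92  91  86
 103 123 125 124 124 124 122 123 123 124 122 121]
((10.060543060302734, 316.2754821777344), (13.9678316116333, 206.2884521484375), 3.4566195011138916)
[[-0.003, 0.7597], [0.562, 0.7618], [0.5606
[... 878 characters left out ...]
09.0), (38.0, 35.0), 90.0)
[[0.9256, 0.3569], [0.9279, 0.2563], [0.8171, 0.2523], [0.8148, 0.3523]] [[0.8712 0.3044 0.045 ]]
((215.5206756591797, 99.89379119873047), (92.05558013916016, 421.47265625), 84.34850311279297)
[[0.9598, 0.8104], [1.1103, -0.3964], [0.8415, -0.4229], [0.6942, 0.7673]] [[0.9004 0.1907 0.045 ]]
((279.5, 7.5), (15.0, 559.0), 90.0)
[[1.1828, 0.8287], [1.2192, -0.7977], [1.1741, -0.7968], [1.1377, 0.8258]] [[1.1785 0.0138 0.045 ]]
[164 169 167 169 169 167 149 104  84  83  86  88  88  87  89  88  86  85
  84  87 102 115  93  80  77  76  79  89 107 117 107  83  79  82  81  77
  77  81  83  82  79  78  85 100 111 113 143 181 186 182 168 166 168 174
 182 190 194 185 177 178]
```

```bash
cat >> h.py <<'E'
def fence_stop(c):
    f=cast(c,[(220,183.5),(250,182.8),(320,181.2),(360,179.9),(380,179.4)],0.04)[:,:2]
    p=np.polyfit(f[:,1],f[:,0],1) # x=p0*y+p1
    yaw=-np.arctan(p[0]); return f,p,yaw
E
python3 - <<'E'
from h import *
from workcell import bot
c=bot.calibration("top")
f,p,yaw=fence_stop(c); print(p,np.degrees(yaw), f[:,0]-np.polyval(p,f[:,1]))
e=cast(c,[(293.3,192),(293.3,200)],.05); print("stop right edge",e.round(4))
l=cast(c,[(282.2,192)],.05); print("left",l)
# blank top corners by crop
q=np.array([(513,352),(690,328),(712,455),(530,478)])/3.7+[190,115]-.4
w=cast(c,q,.045)[:,:2]; print(w.round(4), w.mean(0), [np.linalg.norm(w[i]-w[i-1]).round(4) for i in range(4)])
d=w[0]-w[1]; print("blank yaw",np.degrees(np.arctan2(-d[0],d[1])))
n=np.array([np.cos(yaw),np.sin(yaw)]); t=np.array([-np.sin(yaw),np.cos(yaw)])
o=np.array([p[1],0]); print("n",n,"t",t)
fp=cast(c,[(291,251)],.022)[0,:2]
for nm,P in (("center",w.mean(0)),("stopedge",e[0,:2]),("stopedge2",e[1,:2]),("faceplate",fp)): print(nm,(P-o)@n,(P-o)@t,P)
yb=cast(c,[(340,297)],.04); print(yb)
E
```

```text
[-0.0492607   0.66827626] 2.8201506105384597 [ 1.93460089e-04 -7.22323559e-06 -5.70841916e-04  2.11467424e-04
  1.73137638e-04]
stop right edge [[ 0.6395 -0.0377  0.05  ]
 [ 0.6169 -0.0382  0.05  ]]
left [[ 0.63877167 -0.00644052  0.05      ]]
[[ 0.5921 -0.1373]
 [ 0.6137 -0.2718]
 [ 0.5174 -0.2894]
 [ 0.4967 -0.1517]] [ 0.55495455 -0.21257139] [np.float64(0.0965), np.float64(0.1362), np.float64(0.0979), np.float64(0.1392)]
blank yaw 9.087567955482898
n [0.9987889  0.04920104] t [-0.04920104  0.9987889 ]
center -0.12364319989112216 -0.20673839657342863 [ 0.55495455 -0.21257139]
stopedge -0.030592052107987645 -0.036226024157604515 [ 0.63950362 -0.03768731]
stopedge2 -0.05321501436547281 -0.03559402493492894 [ 0.61687696 -0.03816915]
faceplate -0.19603890949438543 -0.02586822829000795 [ 0.47374752 -0.03548222]
[[ 0.34904095 -0.17450374  0.04      ]]
```

Call:
send_rows:
  deltas:
    - [-1, 0, 0, 0, 0, 0, 0.0965]
    - [-1, 0, 0, 0, 0, 0, 0.0965]
    - [-1, 0.026, -0.029, 0, 0, 0, 0]
    - [-1, 0.026, -0.029, 0, 0, 0, 0]
    - [-1, 0.026, -0.029, 0, 0, 0, 0]
    - [-1, 0.026, -0.029, 0, 0, 0, 0]
    - [-1, 0.026, -0.029, 0, 0, 0, 0]
    - [-1, 0.026, -0.029, 0, 0, 0, 0]
    - [-1, 0.026, -0.029, 0, 0, 0, 0]
    - [-1, 0.026, -0.029, 0, 0, 0, 0]

```text
time: 0.93
eef_pos: [0.3459, -0.3632, 0.2208]
eef_rot: [-3.138, 0.009, 0.02]
ft_force: [1.4, -0.6, -0.1]
finger_gap: 0.998
```

```bash
cat > st.py <<'E'
from h import *
from workcell import bot
s=bot.state(); P=np.array(s['eef_pos']); y=.0492
n=np.array([np.cos(y),np.sin(y)]); t=np.array([-np.sin(y),np.cos(y)]); o=np.array([.66828,0])
def nt(p): return round(float((p[:2]-o)@n),4),round(float((p[:2]-o)@t),4)
print("t",s['time'],"nt",nt(P),"z",P[2].round(4),"rot",np.array(s['eef_rot']).round(4),"F",np.array(s['ft_force']).round(1),"gap",round(s['finger_gap'],3))
E
python3 st.py
```

```text
t 0.9333 nt (-0.3399, -0.3469) z 0.2208 rot [-3.138   0.0089  0.0203] F [ 1.4 -0.6 -0.1] gap 0.998
```

Call:
send_rows:
  deltas:
    - [-1, 0.026, -0.028, 0, 0, 0.009, -0.029]
    - [-1, 0.026, -0.028, 0, 0, 0, 0]
    - [-1, 0.026, -0.028, 0, 0, 0, 0]
    - [-1, 0.026, -0.028, 0, 0, 0, 0]
    - [-1, 0.026, -0.028, 0, 0, 0, 0]
    - [-1, 0, 0, 0, 0, 0, 0]
    - [-1, 0, 0, 0.03, 0, 0, 0]
    - [-1, 0, 0, 0.03, 0, 0, 0]
    - [-1, 0, 0, 0.02, 0, 0, 0]
    - [-1, 0, 0, 0, 0, 0, 0]

```text
time: 1.77
eef_pos: [0.4813, -0.1961, 0.1389]
eef_rot: [-3.134, -0.006, 0.069]
ft_force: [-1.3, 1.0, 0.5]
finger_gap: 1.001
```

```bash
python3 st.py
```

```text
t 1.7667 nt (-0.1963, -0.1867) z 0.1389 rot [-3.1341 -0.0061  0.0694] F [-1.3  1.   0.5] gap 1.001
```

Call:
send_rows:
  deltas:
    - [-1, -0.013, 0.018, 0, -0.006, -0.005, 0.018]
    - [-1, 0, 0, 0, 0, 0, 0]
    - [-1, 0, 0, 0.025, 0, 0, 0]
    - [-1, 0, 0, 0.025, 0, 0, 0]
    - [-1, 0, 0, 0.025, 0, 0, 0]
    - [-1, 0, 0, 0.02, 0, 0, 0]
    - [-1, 0, 0, 0.01, 0, 0, 0]
    - [-1, 0, 0, 0.005, 0, 0, 0]
    - [-1, 0, 0, 0, 0, 0, 0]
    - [-1, 0, 0, 0, 0, 0, 0]

```text
time: 2.6
eef_pos: [0.472, -0.2202, 0.032]
eef_rot: [3.139, -0.006, 0.047]
ft_force: [1.2, -0.9, -0.3]
finger_gap: 1.006
```

```bash
python3 st.py; python3 - <<'E'
from workcell import bot
import cv2
cv2.imwrite("pics/top1.png",cv2.resize(bot.get_image("top")[115:315,190:430,::-1],None,fx=3,fy=3,interpolation=2))
E
```

```text
t 2.6 nt (-0.2069, -0.2102) z 0.032 rot [ 3.1393 -0.0056  0.0468] F [ 1.2 -0.9 -0.3] gap 1.006
```

View pics/top1.png

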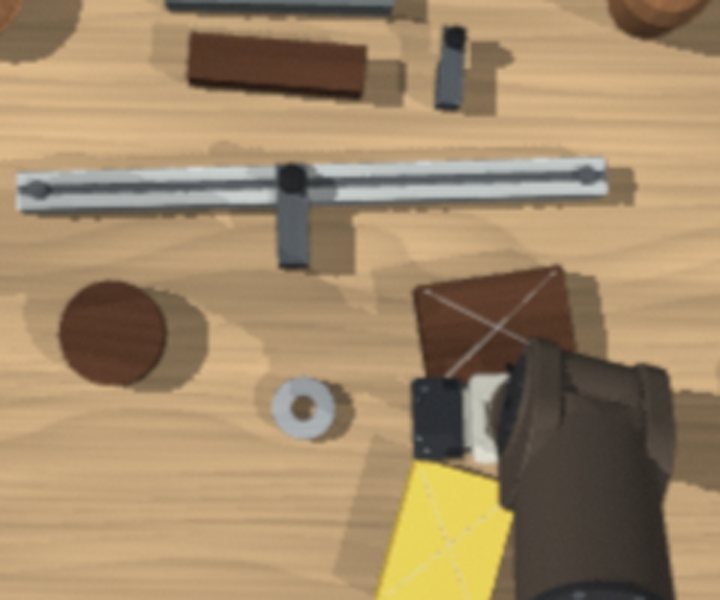

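The tool is behind the blank (crop (500,325)), clear of both the yellow block and the faceplate. Next I push towards the fence.

Call:
send_rows:
  deltas:
    - [-1, 0, 0, 0.012, 0, -0.005, 0]
    - [-1, 0.005, 0, 0, 0, 0, 0]
    - [-1, 0.006, 0, 0, 0, 0, 0]
    - [-1, 0.006, 0, 0, 0, 0, 0]
    - [-1, 0.006, 0, 0, 0, 0, 0]
    - [-1, 0.006, 0, 0, 0, 0, 0]
    - [-1, 0.006, 0, 0, 0, 0, 0]
    - [-1, 0.006, 0, 0, 0, 0, 0]
    - [-1, 0.005, 0, 0, 0, 0, 0]
    - [-1, 0.003, 0, 0, 0, 0, 0]

```text
time: 3.48
eef_pos: [0.5249, -0.218, 0.0219]
eef_rot: [3.138, 0.001, 0.047]
ft_force: [-3.4, -0.7, 3.2]
finger_gap: 0.997
```

```bash
python3 st.py
```

```text
t 3.4833 nt (-0.1539, -0.2107) z 0.0219 rot [3.1382e+00 1.3000e-03 4.6600e-02] F [-3.4 -0.7  3.2] gap 0.997
```

Call:
send_rows:
  deltas:
    - [-1, 0.005, 0, 0, 0, 0, 0]
    - [-1, 0.005, 0, 0, 0, 0, 0]
    - [-1, 0.005, 0, 0, 0, 0, 0]
    - [-1, 0.005, 0, 0, 0, 0, 0]
    - [-1, 0.005, 0, 0, 0, 0, 0]
    - [-1, 0.004, 0, 0, 0, 0, 0]
    - [-1, 0.003, 0, 0, 0, 0, 0]
    - [-1, 0.002, 0, 0, 0, 0, 0]
    - [-1, 0, 0, 0, 0, 0, 0]
    - [-1, 0, 0, 0, 0, 0, 0]

```text
time: 4.32
eef_pos: [0.5624, -0.2169, 0.0217]
eef_rot: [3.138, 0.002, 0.046]
ft_force: [-4.8, 0.5, 3.2]
finger_gap: 0.998
```

```bash
python3 st.py; python3 - <<'E'
from workcell import bot
import cv2
cv2.imwrite("pics/top2.png",cv2.resize(bot.get_image("top")[115:315,190:430,::-1],None,fx=3,fy=3,interpolation=2))
E
```

```text
t 4.3167 nt (-0.1164, -0.2114) z 0.0217 rot [3.1378e+00 2.3000e-03 4.5700e-02] F [-4.8  0.5  3.2] gap 0.998
```

View pics/top2.png

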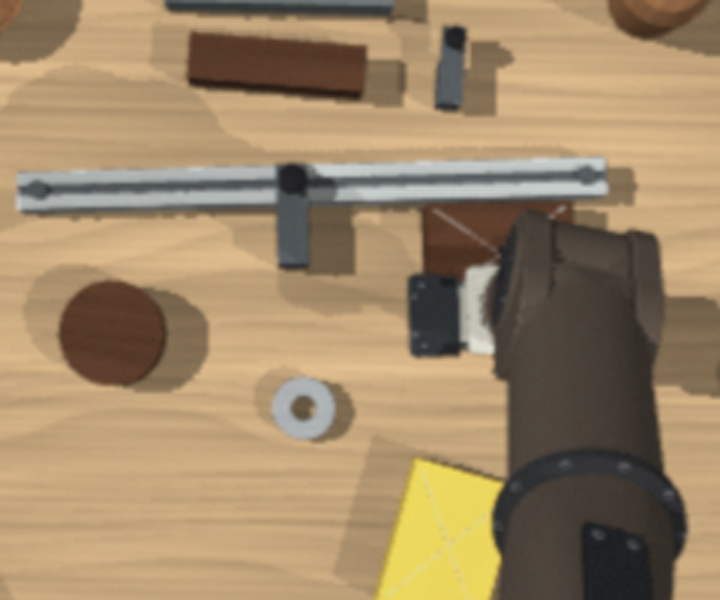

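Call:
send_rows:
  deltas:
    - [-1, -0.015, 0, 0, 0, 0, 0]
    - [-1, -0.015, 0, -0.01, 0, 0, 0]
    - [-1, 0, 0, -0.03, 0, 0, 0]
    - [1, 0, 0, -0.03, 0, 0, 0]
    - [1, 0, 0.01, -0.02, 0, 0, 0]
    - [1, 0.014, 0.02, 0, 0, 0, 0]
    - [1, 0.02, 0.025, 0, 0, 0, 0]
    - [1, 0.02, 0.025, 0, 0, 0, 0]
    - [1, 0.018, 0.025, 0, 0, 0, 0]
    - [1, 0, 0, 0, 0, 0, 0]

```text
time: 5.2
eef_pos: [0.6188, -0.3204, 0.1206]
eef_rot: [3.135, -0.017, 0.053]
ft_force: [-1.0, -0.7, -0.6]
finger_gap: 0.543
```

```bash
python3 st.py;python3 -c "
from workcell import bot
print(bot.state()['joint_pos'].round(3))"
```

```text
t 5.2 nt (-0.0651, -0.3176) z 0.1206 rot [ 3.1345 -0.0172  0.0533] F [-1.  -0.7 -0.6] gap 0.543
[ 0.478  0.635 -0.122  1.505  0.086  0.988 -1.185]
```

Call:
send_rows:
  deltas:
    - [1, 0.008, 0, 0, 0, -0.015, 0]
    - [1, 0, 0, 0, 0, 0, -0.12]
    - [1, 0, 0, 0, 0, 0, -0.12]
    - [1, 0, 0, 0, 0, 0, -0.12]
    - [1, 0, 0, 0, 0, 0, -0.12]
    - [1, 0, 0, 0, 0, 0, -0.12]
    - [1, 0, 0, 0, 0, 0, -0.12]
    - [1, 0, 0, 0, 0, 0, -0.12]
    - [1, 0, 0, 0, 0, 0, -0.12]
    - [1, 0, 0, 0, 0, 0, -0.12]

```text
time: 6.03
eef_pos: [0.6372, -0.3222, 0.1221]
eef_rot: [3.118, 0.001, 1.17]
ft_force: [-0.8, -0.6, 1.2]
finger_gap: 0.005
```

Call:
send_rows:
  deltas:
    - [1, 0, 0, 0, 0, 0, -0.12]
    - [1, 0, 0, 0, 0, 0, -0.12]
    - [1, 0, 0, 0, 0, 0, -0.12]
    - [1, 0, 0, 0, 0, 0, 0]
    - [1, 0, 0, 0, 0, 0, 0]
    - [1, 0, 0, 0, 0, 0, 0]
    - [1, 0, 0, 0, 0, 0, 0]
    - [1, 0, 0, 0, 0, 0, 0]
    - [1, 0, 0, 0, 0, 0, 0]
    - [1, 0, 0, 0, 0, 0, 0]

```text
time: 6.87
eef_pos: [0.6418, -0.3219, 0.1233]
eef_rot: [3.109, 0.009, 1.536]
ft_force: [0.8, 0.5, -0.6]
finger_gap: 0.007
```

```bash
python3 st.py; python3 - <<'E'
from h import *
from workcell import bot
im=bot.get_image("top")[:,:,::-1]; c=bot.calibration("top")
cv2.imwrite("pics/top3r.png",im)
cv2.imwrite("pics/top3.png",cv2.resize(im[115:315,190:430],None,fx=3,fy=3,interpolation=2))
E
```

```text
t 6.8667 nt (-0.0423, -0.3202) z 0.1233 rot [3.1089 0.009  1.5358] F [ 0.8  0.5 -0.6] gap 0.007
```

View pics/top3.png

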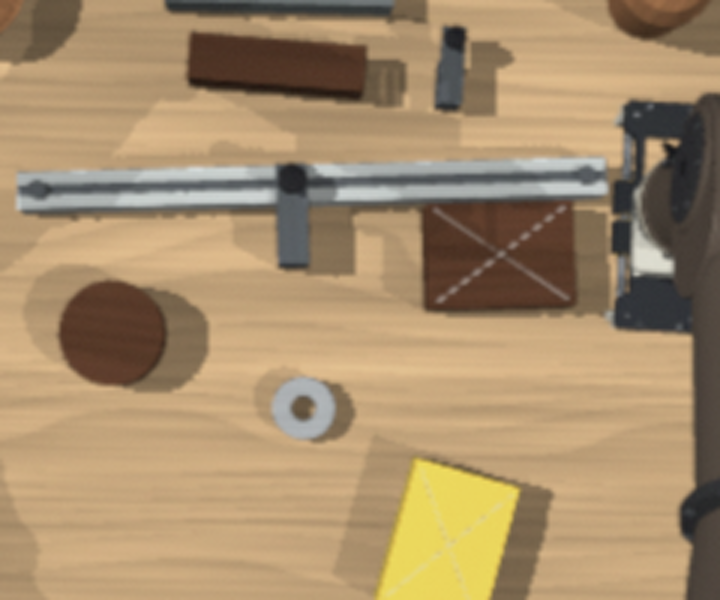

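Call:
send_rows:
  deltas:
    - [1, 0, -0.006, 0, 0.016, 0.004, -0.042]
    - [1, 0, -0.006, 0, 0.015, 0.004, -0.04]
    - [1, 0, 0, 0, 0, 0, 0]
    - [1, 0, 0, 0, 0, 0, 0]
    - [1, 0, 0, 0.02, 0, 0, 0]
    - [1, 0, 0, 0.02, 0, 0, 0]
    - [1, 0, 0, 0.02, 0, 0, 0]
    - [1, 0, 0, 0, 0, 0, 0]
    - [1, 0, 0, 0, 0, 0, 0]
    - [1, 0, 0, 0, 0, 0, 0]

```text
time: 7.75
eef_pos: [0.6327, -0.3217, 0.0638]
eef_rot: [3.134, 0.004, 1.611]
ft_force: [0.6, 0.5, -0.5]
finger_gap: 0.004
```

```bash
python3 st.py; python3 - <<'E'
from st import *
c=bot.calibration("top")
ctr=cast(c,[(500/3+190-.3,254/3+115-.3)],.045)[0]; print("ctr",nt(ctr))
q=np.array([(423,204),(571,200),(576,303),(428,308)])/3+[190,115]-.3
w=cast(c,q,.045); print([nt(a) for a in w])
E
```

```text
t 7.75 nt (-0.0513, -0.3195) z 0.0638 rot [3.1344 0.0043 1.6113] F [ 0.6  0.5 -0.5] gap 0.004
t 7.75 nt (-0.0513, -0.3195) z 0.0638 rot [3.1344 0.0043 1.6113] F [ 0.6  0.5 -0.5] gap 0.004
ctr (-0.0555, -0.2137)
[(-0.0063, -0.1429), (-0.0061, -0.2825), (-0.1035, -0.2832), (-0.1046, -0.1443)]
```

Call:
send_rows:
  deltas:
    - [1, 0, -0.004, 0.02, 0, 0, 0]
    - [1, 0, 0, 0.02, 0, 0, 0]
    - [1, 0, 0, 0.003, 0, 0, 0]
    - [1, 0.007, 0, 0, 0, 0, 0]
    - [1, 0.007, 0, 0, 0, 0, 0]
    - [1, 0.007, 0, 0, 0, 0, 0]
    - [1, 0.007, 0, 0, 0, 0, 0]
    - [1, 0.007, 0, 0, 0, 0, 0]
    - [1, 0.007, 0, 0, 0, 0, 0]
    - [1, 0.007, 0, 0, 0, 0, 0]

```text
time: 8.58
eef_pos: [0.634, -0.2727, 0.0322]
eef_rot: [3.119, 0.013, 1.606]
ft_force: [-0.6, -2.8, -1.9]
finger_gap: 0.001
```

```bash
python3 st.py
```

```text
t 8.5833 nt (-0.0476, -0.2706) z 0.0322 rot [3.1189 0.0132 1.6064] F [-0.6 -2.8 -1.9] gap 0.001
```

Call:
send_rows:
  deltas:
    - [1, 0.007, -0.001, 0.001, 0.003, 0.002, -0.001]
    - [1, 0.007, -0.001, 0.001, 0.003, 0.002, -0.001]
    - [1, 0.007, -0.001, 0.001, 0.003, 0.002, -0.001]
    - [1, 0.007, -0.001, 0.001, 0.003, 0.002, -0.001]
    - [1, 0.007, -0.001, 0.001, 0.003, 0.002, -0.001]
    - [1, 0.007, -0.001, 0.001, 0.003, 0.002, -0.001]
    - [1, 0.006, -0.001, 0.001, 0.003, 0, -0.001]
    - [1, 0.005, -0.001, 0.001, 0, 0, 0]
    - [1, 0.004, 0, 0.001, 0, 0, 0]
    - [1, 0.002, 0, 0, 0, 0, 0]

```text
time: 9.42
eef_pos: [0.6249, -0.2098, 0.0243]
eef_rot: [3.137, 0.005, 1.613]
ft_force: [1.1, -4.0, 3.8]
finger_gap: 0.006
```

```bash
python3 st.py; python3 - <<'E'
from h import *
from workcell import bot
im=bot.get_image("top")[:,:,::-1]
cv2.imwrite("pics/top4.png",cv2.resize(im[115:315,190:430],None,fx=3,fy=3,interpolation=2))
E
```

```text
t 9.4167 nt (-0.0536, -0.2074) z 0.0243 rot [3.1374 0.0049 1.6134] F [ 1.1 -4.   3.8] gap 0.006
```

View pics/top4.png

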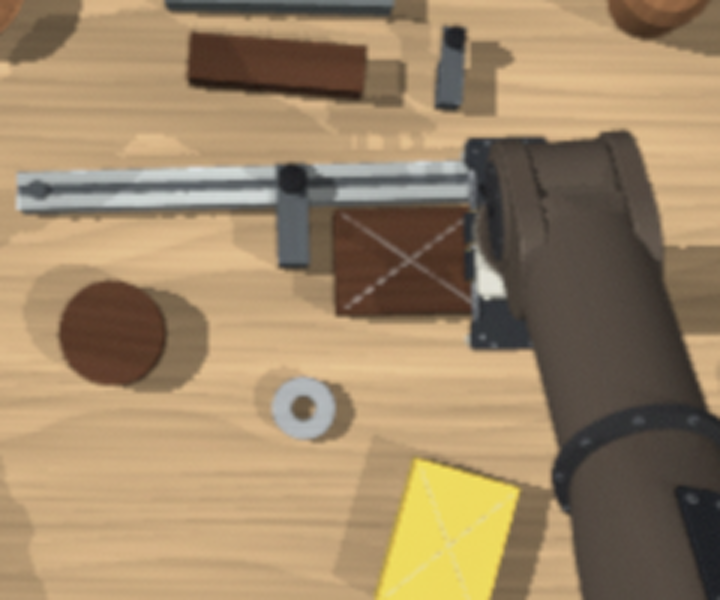

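The blank sits parallel to the fence at crop (408,262), about 23 mm short of the stop face at x≈310. I continue more gently.

Call:
send_rows:
  deltas:
    - [1, 0.004, 0, 0, 0, 0, 0]
    - [1, 0.004, 0, 0, 0, 0, 0]
    - [1, 0.004, 0, 0, 0, 0, 0]
    - [1, 0.003, 0, 0, 0, 0, 0]
    - [1, 0.003, 0, 0, 0, 0, 0]
    - [1, 0.002, 0, 0, 0, 0, 0]
    - [1, 0.002, 0, 0, 0, 0, 0]
    - [1, 0.002, 0, 0, 0, 0, 0]
    - [1, 0.002, 0, 0, 0, 0, 0]
    - [1, 0.002, 0, 0, 0, 0, 0]

```text
time: 10.3
eef_pos: [0.6232, -0.1858, 0.0241]
eef_rot: [3.138, 0.012, 1.609]
ft_force: [1.1, -9.1, 1.6]
finger_gap: 0.007
```

```bash
python3 st.py
```

```text
t 10.3 nt (-0.0542, -0.1833) z 0.0241 rot [3.138  0.0115 1.6091] F [ 1.1 -9.1  1.6] gap 0.007
```

Call:
send_rows:
  deltas:
    - [1, 0.002, 0, 0, 0, 0, 0]
    - [1, 0.002, 0, 0, 0, 0, 0]
    - [1, 0.002, 0, 0, 0, 0, 0]
    - [1, 0.002, 0, 0, 0, 0, 0]
    - [1, 0.002, 0, 0, 0, 0, 0]
    - [1, 0.002, 0, 0, 0, 0, 0]
    - [1, 0.002, 0, 0, 0, 0, 0]
    - [1, 0.002, 0, 0, 0, 0, 0]
    - [1, 0.002, 0, 0, 0, 0, 0]
    - [1, 0.002, 0, 0, 0, 0, 0]

```text
time: 11.13
eef_pos: [0.623, -0.1863, 0.0243]
eef_rot: [3.135, 0.035, 1.594]
ft_force: [0.7, -9.1, 2.3]
finger_gap: 0.008
```

```bash
python3 st.py
```

```text
t 11.1333 nt (-0.0543, -0.1839) z 0.0243 rot [3.1354 0.0348 1.5944] F [ 0.7 -9.1  2.3] gap 0.008
```

Call:
send_rows:
  deltas:
    - [1, -0.01, 0, 0, 0, 0, 0]
    - [1, -0.015, 0, 0, 0, 0.015, 0]
    - [1, -0.015, 0, 0, 0, 0.015, 0]
    - [1, 0, 0, -0.03, 0, 0, 0]
    - [1, 0, 0, -0.035, 0, 0, 0]
    - [1, 0, 0, -0.035, 0, 0, 0]
    - [0, 0, 0, 0, 0, 0, 0.12]
    - [0, 0, 0, 0, 0, 0, 0.12]
    - [0, 0, 0, 0, 0, 0, 0.12]
    - [0, 0, 0, 0, 0, 0, 0.12]

```text
time: 11.97
eef_pos: [0.6199, -0.2187, 0.1245]
eef_rot: [-3.131, -0.013, 1.108]
ft_force: [0.1, -0.5, 1.0]
finger_gap: 0.249
```

Call:
send_rows:
  deltas:
    - [0, 0, 0, 0, 0, 0, 0.12]
    - [0, 0, 0, 0, 0, 0, 0.12]
    - [0, 0, 0, 0, 0, 0, 0.12]
    - [0, 0, 0, 0, 0, 0, 0.12]
    - [0, 0, 0, 0, 0, 0, 0.12]
    - [0, 0, 0, 0, 0, 0, 0.12]
    - [0, 0, 0, 0, 0, 0, 0.12]
    - [0, 0, 0, 0, 0, 0, 0.12]
    - [0, 0, 0, 0, 0, 0, 0]
    - [0, 0, 0, 0, 0, 0, 0]

```text
time: 12.8
eef_pos: [0.6171, -0.2068, 0.1191]
eef_rot: [-3.105, 0.009, 0.108]
ft_force: [-0.3, -0.0, 0.1]
finger_gap: 0.503
```

```bash
python3 st.py; python3 - <<'E'
from h import *
from workcell import bot
im=bot.get_image("top")[:,:,::-1]
cv2.imwrite("pics/top5.png",cv2.resize(im[115:315,190:430],None,fx=3,fy=3,interpolation=2))
E
```

```text
t 12.8 nt (-0.0613, -0.204) z 0.1191 rot [-3.1047  0.009   0.1077] F [-0.3 -0.   0.1] gap 0.503
```

View pics/top5.png

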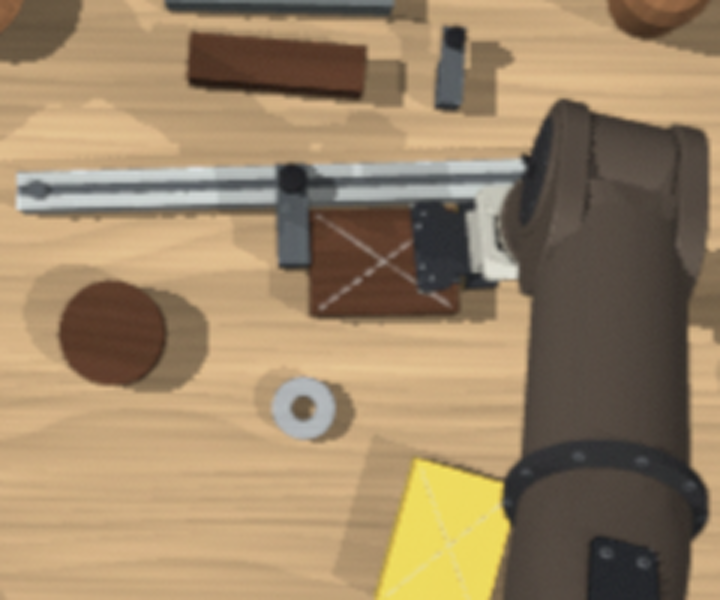

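The blank's end is at the stop (crop x≈310). A thin gap to the fence remains, so next I press from behind.

Call:
send_rows:
  deltas:
    - [0, 0, 0, 0, -0.03, 0.007, 0.055]
    - [0, -0.02, -0.023, 0, 0, 0, 0]
    - [0, -0.02, -0.023, 0, 0, 0, 0]
    - [0, -0.02, -0.023, 0, 0, 0, 0]
    - [0, -0.02, -0.02, 0, 0, 0, 0]
    - [0, 0, 0, 0, 0, 0, 0]
    - [0, 0, 0, 0, 0, 0, 0]
    - [0, 0, 0, 0, 0, 0, 0]
    - [0, 0, 0, 0, 0, 0, 0]
    - [0, 0, 0, 0, 0, 0, 0]

```text
time: 13.68
eef_pos: [0.5286, -0.1194, 0.1178]
eef_rot: [-3.133, 0.003, 0.082]
ft_force: [-0.3, -0.0, 0.6]
finger_gap: 0.501
```

```bash
python3 st.py
```

```text
t 13.6833 nt (-0.1454, -0.1124) z 0.1178 rot [-3.1331  0.0034  0.0819] F [-0.3 -0.   0.6] gap 0.501
```

Call:
send_rows:
  deltas:
    - [0, 0, 0, 0, -0.006, 0.002, 0.03]
    - [0, 0, 0, 0, 0, 0, 0]
    - [0, 0, 0, 0.025, 0, 0, 0]
    - [0, 0, 0, 0.025, 0, 0, 0]
    - [0, 0, 0, 0.025, 0, 0, 0]
    - [0, 0, 0, 0.012, 0, 0, 0]
    - [0, 0, 0, 0.005, 0, 0, 0]
    - [0, 0, 0, 0, 0, 0, 0]
    - [0, 0, 0, 0, 0, 0, 0]
    - [0, 0, 0, 0, 0, 0, 0]

```text
time: 14.52
eef_pos: [0.5358, -0.1255, 0.0233]
eef_rot: [-3.141, -0.005, 0.053]
ft_force: [-0.2, 0.1, 0.2]
finger_gap: 0.5
```

```bash
python3 st.py
```

```text
t 14.5167 nt (-0.1385, -0.1188) z 0.0233 rot [-3.1414 -0.0054  0.0526] F [-0.2  0.1  0.2] gap 0.5
```

Call:
send_rows:
  deltas:
    - [0, 0, -0.006, 0, 0, -0.004, 0.003]
    - [0, 0.003, -0.005, 0, 0, 0, 0]
    - [0, 0.004, 0, 0, 0, 0, 0]
    - [0, 0.004, 0, 0, 0, 0, 0]
    - [0, 0.004, 0, 0, 0, 0, 0]
    - [0, 0.003, 0, 0, 0, 0, 0]
    - [0, 0.003, 0, 0, 0, 0, 0]
    - [0, 0.002, 0, 0, 0, 0, 0]
    - [0, 0.002, 0, 0, 0, 0, 0]
    - [0, 0.002, 0, 0, 0, 0, 0]

```text
time: 15.35
eef_pos: [0.5625, -0.1123, 0.0263]
eef_rot: [3.141, 0.002, 0.049]
ft_force: [-11.4, -0.1, 7.8]
finger_gap: 0.5
```

```bash
python3 st.py
```

```text
t 15.35 nt (-0.1112, -0.107) z 0.0263 rot [3.141e+00 2.500e-03 4.950e-02] F [-11.4  -0.1   7.8] gap 0.5
```

Call:
send_rows:
  deltas:
    - [0, 0.002, 0, 0, 0, 0, 0]
    - [0, 0.003, 0, 0, 0, 0, 0]
    - [0, 0.003, 0, 0, 0, 0, 0]
    - [0, 0.003, 0, 0, 0, 0, 0]
    - [0, 0.003, 0, 0, 0, 0, 0]
    - [0, 0.003, 0, 0, 0, 0, 0]
    - [0, 0.003, 0, 0, 0, 0, 0]
    - [0, 0.003, 0, 0, 0, 0, 0]
    - [0, 0.003, 0, 0, 0, 0, 0]
    - [0, 0.003, 0, 0, 0, 0, 0]

```text
time: 16.18
eef_pos: [0.5612, -0.1128, 0.0208]
eef_rot: [-3.14, 0.061, 0.047]
ft_force: [-12.7, 0.2, 9.5]
finger_gap: 0.502
```

```bash
python3 st.py
```

```text
t 16.1833 nt (-0.1125, -0.1074) z 0.0208 rot [-3.1397  0.0612  0.0475] F [-12.7   0.2   9.5] gap 0.502
```

Call:
send_rows:
  deltas:
    - [0, -0.005, 0, 0, 0, 0, 0]
    - [0, -0.01, 0, 0, 0, 0.03, 0]
    - [0, -0.015, 0, 0, 0, 0.03, 0]
    - [0, 0, 0, -0.02, 0, 0, 0]
    - [0, 0, 0, -0.03, 0, 0, 0]
    - [0, 0, 0, -0.03, 0, 0, 0]
    - [0, -0.01, 0.035, -0.01, 0, 0, 0]
    - [0, -0.01, 0.038, 0, 0, 0, 0]
    - [0, -0.01, 0.038, 0, 0, 0, 0]
    - [0, -0.01, 0.038, 0, 0, 0, 0]

```text
time: 17.02
eef_pos: [0.507, -0.2589, 0.1173]
eef_rot: [-3.138, -0.019, 0.067]
ft_force: [0.6, -0.5, 0.5]
finger_gap: 0.497
```

Call:
send_rows:
  deltas:
    - [0, -0.01, 0.038, 0, 0, 0, 0]
    - [0, -0.01, 0.038, 0, 0, 0, 0]
    - [0, -0.01, 0.038, 0, 0, 0, 0]
    - [0, -0.01, 0.038, 0, 0, 0, 0]
    - [0, 0, 0, 0, 0, 0, 0]
    - [0, 0, 0, 0, 0, 0, 0]
    - [0, 0, 0, 0, 0, 0, 0]
    - [0, 0, 0, 0, 0, 0, 0]
    - [0, 0, 0, 0, 0, 0, 0]
    - [0, 0, 0, 0, 0, 0, 0]

```text
time: 17.85
eef_pos: [0.4762, -0.4333, 0.1188]
eef_rot: [3.131, -0.032, 0.057]
ft_force: [-0.2, 0.1, 0.8]
finger_gap: 0.502
```

```bash
python3 st.py; python3 - <<'E'
from h import *
from workcell import bot
im=bot.get_image("top")[:,:,::-1]; cv2.imwrite("pics/top6r.png",im)
cv2.imwrite("pics/top6.png",cv2.resize(im[155:245,265:385],None,fx=6.5,fy=6.5,interpolation=2))
im=bot.get_image("scene")[:,:,::-1]
cv2.imwrite("pics/sc6.png",cv2.resize(im[120:290,150:370],None,fx=3.5,fy=3.5,interpolation=2))
E
```

```text
t 17.85 nt (-0.2131, -0.4233) z 0.1188 rot [ 3.1315 -0.032   0.0572] F [-0.2  0.1  0.8] gap 0.502
```

View pics/top6.png

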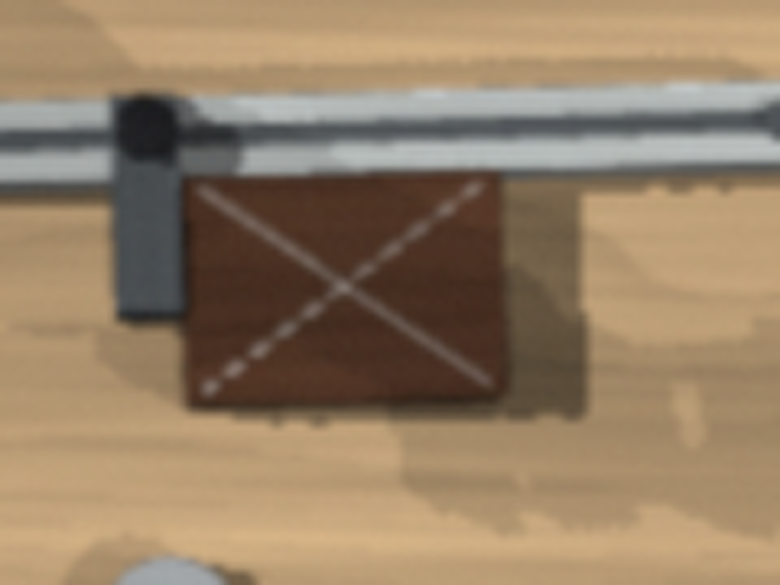

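View pics/sc6.png

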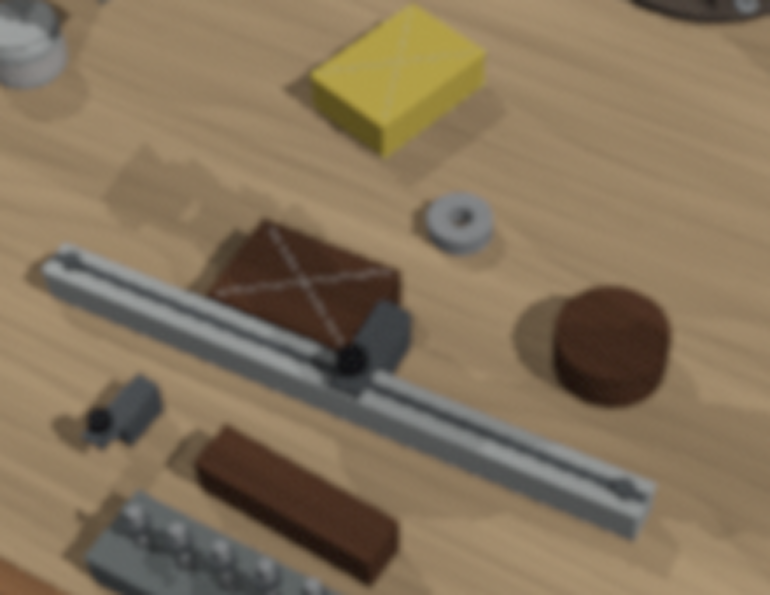

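```bash
python3 - <<'E'
from st import *
c=bot.calibration("top")
im=cv2.imread("pics/top6r.png"); hsv=cv2.cvtColor(im,cv2.COLOR_BGR2HSV)
S=hsv[:,:,1].astype(int);V=hsv[:,:,2].astype(int)
for y in (186,192,198,202): print(y,S[y,288:300],V[y,288:300])
for x in (300,320,335): print(x,S[176:188,x],V[176:188,x])
m=((hsv[:,:,0]<16)&(hsv[:,:,1]>105)&(hsv[:,:,2]<115)).astype(np.uint8); m=cv2.morphologyEx(m,cv2.MORPH_CLOSE,np.ones((5,5)))
m[:170]=0;m[:,:285]=0;m[225:]=0;m[:,350:]=0
k=max(cv2.findContours(m,0,2)[0],key=cv2.contourArea); r=cv2.minAreaRect(k); print(r,[nt(a) for a in cast(c,cv2.boxPoints(r),.045)])
ctr=cast(c,[(343.5/6.5+265-.42,287/6.5+155-.42)],.045)[0]; print("ctr",nt(ctr))
# diagonal ends
q=np.array([(200,187),(480,184),(490,383),(207,390)])/6.5+[265,155]-.42
w=cast(c,q,.045)[:,:2]
for a,b in ((0,1),(3,2)): d=w[a]-w[b]; print("yaw deg",np.degrees(np.arctan2(-d[0],d[1])))
E
```

```text
t 17.95 nt (-0.213, -0.4233) z 0.1189 rot [ 3.1315 -0.0321  0.0575] F [ 0.4  0.6 -0.1] gap 0.502
186 [ 22  22  22  20   4  98 142 134 126  93  74  65] [ 80  80  80  78  63  57  70  74  77  90 104 110]
192 [ 26  22  25  22   8  77 132 138 133 141 139 136] [80 80 81 80 63 43 58 72 75 74 75 77]
198 [ 26  28  28  25  11  49 132 135 140 136 133 131] [80 82 83 82 67 47 56 70 71 71 71 70]
202 [ 22  22  21  22  16  42 132 138 135 136 135 138] [70 70 72 70 62 49 58 70 72 73 72 72]
300 [ 18  10   5   8   5  11  85 131 133 110  73  61] [ 57  75  95 100  99  91  72  70  73  86 105 112]
320 [ 13  11   8   8   6  18 102 138 139 137 141 134] [121 168 187 187 169 113  75  72  75  78  78  78]
335 [  8   7   7   8   3  64 132 129 110  98 101 116] [132 181 185 184 155  92  79  87  93 101 101  90]
((317.52056884765625, 199.55479431152344), (34.82797622680664, 50.076778411865234), 87.87889862060547) [(-0.0045, -0.033), (-0.0029, -0.1747), (-0.1017, -0.1748), (-0.1033, -0.0339)]
ctr (-0.0509, -0.1039)
yaw deg 1.9575777280895699
yaw deg 2.769103006099026
```

Call:
send_rows:
  deltas:
    - [0, 0, -0.03, -0.02, 0, -0.03, 0]
    - [0, 0, -0.035, -0.02, 0, 0, 0]
    - [0, 0, -0.035, -0.02, 0, 0, 0]
    - [0, 0, -0.035, -0.02, 0, 0, 0]
    - [0, 0, -0.035, 0, 0, 0, 0]
    - [0, 0, -0.035, 0, 0, 0, 0]
    - [0, 0, -0.035, 0, 0, 0, 0]
    - [0, 0, -0.035, 0, 0, 0, 0]
    - [0, 0, -0.02, 0, 0, 0, 0]
    - [0, 0, 0, 0, 0, 0, 0]

```text
time: 18.78
eef_pos: [0.4582, -0.1204, 0.1996]
eef_rot: [3.13, -0.005, 0.065]
ft_force: [0.1, -1.3, -0.2]
finger_gap: 0.5
```

```bash
python3 st.py; python3 - <<'E'
from h import *
from workcell import bot
im=bot.get_image("wrist")[:,:,::-1]; cv2.imwrite("pics/w7.png",im)
E
```

```text
t 18.7833 nt (-0.2157, -0.11) z 0.1996 rot [ 3.1296 -0.0052  0.0652] F [ 0.1 -1.3 -0.2] gap 0.5
```

View pics/w7.png

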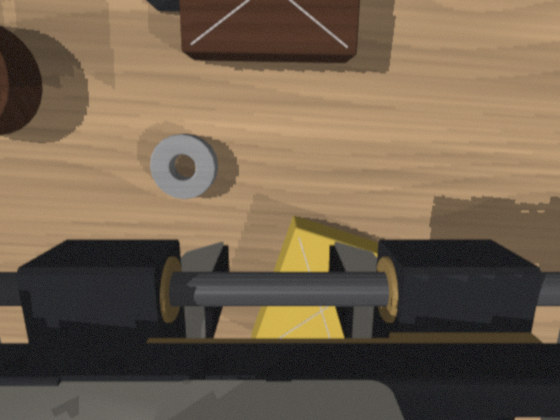

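Call:
send_rows:
  deltas:
    - [0, 0.025, -0.018, 0, 0, 0, 0.014]
    - [0, 0.025, -0.018, 0, 0, 0, 0]
    - [0, 0.025, -0.018, 0, 0, 0, 0]
    - [0, 0.025, -0.018, 0, 0, 0, 0]
    - [0, 0, 0, 0, 0, 0, 0]
    - [0, 0, 0, 0, 0, 0, 0]
    - [0, 0, 0, 0, 0, 0, 0]
    - [0, 0, 0, 0, 0, 0, 0]
    - [0, 0, 0, 0, 0, 0, 0]
    - [0, 0, 0, 0, 0, 0, 0]

```text
time: 19.67
eef_pos: [0.5571, -0.052, 0.1988]
eef_rot: [3.123, -0.005, 0.041]
ft_force: [0.2, 0.2, -0.8]
finger_gap: 0.503
```

```bash
python3 st.py; python3 - <<'E'
from h import *
from workcell import bot
im=bot.get_image("wrist")[:,:,::-1]; cv2.imwrite("pics/w8.png",im)
E
```

```text
t 19.6667 nt (-0.1136, -0.0465) z 0.1988 rot [ 3.1232 -0.0049  0.0405] F [ 0.2  0.2 -0.8] gap 0.503
```

View pics/w8.png

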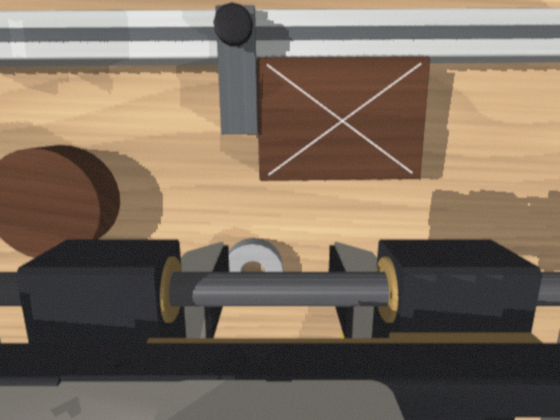

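```bash
python3 - <<'E'
import cv2
im=cv2.imread("pics/w8.png"); cv2.imwrite("pics/w8c.png",cv2.resize(im[40:190,210:310],None,fx=4,fy=4,interpolation=0))
cv2.imwrite("pics/w8d.png",cv2.resize(im[40:100,240:440],None,fx=4,fy=4,interpolation=0))
E
```

```text
(no output)
```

View pics/w8c.png

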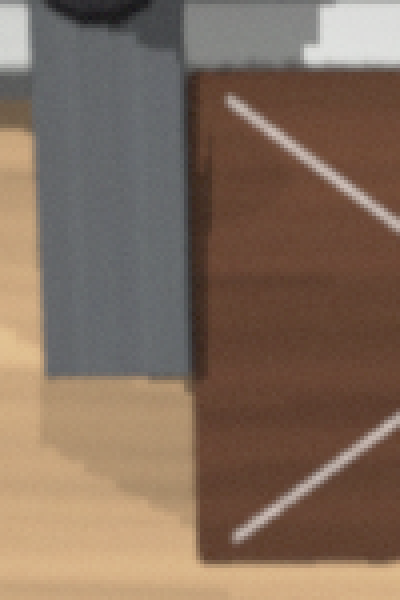

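View pics/w8d.png

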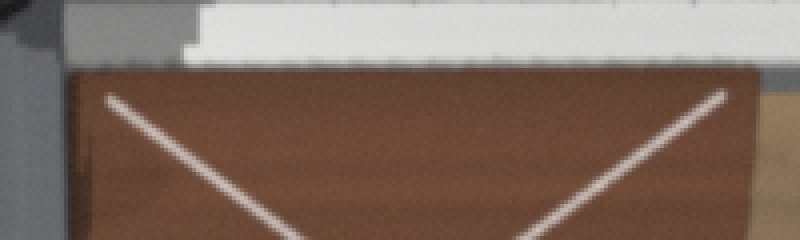

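```bash
python3 - <<'E'
from st import *
c=bot.calibration("wrist"); g=cv2.cvtColor(cv2.imread("pics/w8.png"),cv2.COLOR_BGR2HSV)
for y in (70,90,110,128): print(y,g[y,252:264,1],g[y,252:264,2])
for y in (150,170): print(y,g[y,254:266,2])
# top corners of blank and stop edge: subpixel guesses from 4x crop
def px(u,v): return (210+u/4-.5,40+v/4-.5)
print("stop edge",[nt(a) for a in cast(c,[px(184,120),px(190,370)],.05)])
print("blank end",[nt(a) for a in cast(c,[px(190,80),px(193,250),px(200,550)],.045)])
def p2(u,v): return (240+u/4-.5,40+v/4-.5)
print("fence edge",[nt(a) for a in cast(c,[p2(70,67),p2(750,67),p2(790,67)],.04)])
print("blank long",[nt(a) for a in cast(c,[p2(72,72),p2(755,68)],.045)])
E
```

```text
t 19.7167 nt (-0.1136, -0.0467) z 0.1988 rot [ 3.1231 -0.0049  0.0402] F [-0.2  0.2 -0.4] gap 0.5
70 [ 12  16  17  18  13  88 101 116 114 123 128 125] [108 110 105  84  59  58  63  77  96 102 102 102]
90 [ 12  14  12  10  10  51 104 121 122 109 131 123] [109 108 106 101  74  55  59  63  67  68  74  93]
110 [ 16   7  19  15  15  13  91 109 116 122 119 127] [109 110 109 104  85  59  53  61  64  69  88  94]
128 [ 12  17  14  10  13   7  63 111 124 119 122 130] [105 107 108 105  98  73  57  62  64  77  94  94]
150 [176 176 176 167 138 115 104 101 104 102 100 103]
170 [200 187 183 181 168 121  98  98 100  99 102  98]
stop edge [(-0.0115, -0.0323), (-0.0596, -0.0323)]
blank end [(-0.0035, -0.0335), (-0.0359, -0.0333), (-0.0975, -0.0334)]
fence edge [(-0.0003, -0.0334), (-0.0013, -0.1711), (-0.0013, -0.1793)]
blank long [(-0.002, -0.0339), (-0.0022, -0.1701)]
```

Call:
send_rows:
  deltas:
    - [0, -0.02, 0.02, -0.01, 0, 0, 0]
    - [0, -0.025, 0.02, -0.01, 0, 0, 0]
    - [0, -0.025, 0.025, 0, 0, 0, 0]
    - [0, -0.025, 0.025, 0, 0, 0, 0]
    - [0, 0, 0, 0, 0, 0, 0]
    - [0, 0, 0, 0, 0, 0, 0]
    - [0, 0, 0, 0, 0, 0, 0]
    - [0, 0, 0, 0, 0, 0, 0]
    - [0, 0, 0, 0, 0, 0, 0]
    - [0, 0, 0, 0, 0, 0, 0]

```text
time: 20.55
eef_pos: [0.4611, -0.1495, 0.2215]
eef_rot: [3.123, -0.007, 0.039]
ft_force: [0.9, 0.6, 0.6]
finger_gap: 0.5
```

```bash
python3 st.py; python3 - <<'E'
from workcell import bot
print(bot.job_done())
E
```

```text
t 20.55 nt (-0.2143, -0.1391) z 0.2215 rot [ 3.1228 -0.0072  0.0387] F [0.9 0.6 0.6] gap 0.5
the job is handed in; nothing more can be done
None
```

The blank is against the fence and the stop, and the job was handed in at about 20.6 s. I pushed it towards the fence with two open fingers, slid it along with closed fingers until it stalled on the stop at about 9 N, then pressed it to the fence until it stalled at about 13 N. The arm then backed away and ended clear, about 0.22 m above the bench.

- **Contact:** the last wrist view showed both seams straight and parallel. They measured about 1 mm at the stop and 1–2 mm or less at the fence. That is about the calibration error (2 mm), so I took both as contact.
- **Angle:** the top view gave the blank 2.0–2.8° against the fence's 2.8°. The wrist view showed both sides parallel to within about 0.3 mm.
- **Other things:** the round blank, faceplate, yellow block, spindle blank and small loose stop look unmoved in the last pictures; I did not measure them again. The gouge and wax tin were well away from the arm's path but weren't re-checked.

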